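# Empty the weighing scoop and hold it over the scale for zeroing

## Task

The bearing balls in the weighing scoop have been weighed: lift it by its handle, tip it to about 45 degrees with its lip over the parts tray until all four balls have rolled in, and bring it back level. Then carry the empty scoop over the things on the bench to the scale and stop with it hovering about 1 cm above the platform, level, its flat floor centred on the square platform and its length parallel to the display's long side, without ever touching the scale. Finish still holding it there, so that I can zero the bare scale; leave the tray and everything else on the bench where they are.

Things in the scene. Friction and masses are not known exactly. Their poses are not given: they have to be found in the camera images.
- scoop: Weighing scoop: open aluminium pan, flat floor 100 (x) x 70 mm (y), 2.5 mm sheet, side and back walls 34 mm high, black handle at its +x end. Origin: centre of the floor's underside (starts on the bench, height 0); z up. The -x end has no wall: the floor rises there at 18 degrees over 43 mm to the pouring lip, which keeps balls in while level. 0.2 to 0.3 kg plus balls.
- scoop_grip (a point): Where to hold the handle: x = 90, y = 0, z = 40 mm in the scoop's frame. The handle is level and flat-sided, 18 mm wide (y), 22 mm tall, from x = 65 to 155 mm along the scoop's x, its middle 40 mm above the underside. The pan's weight lies some 70 mm from here: grip firmly (about 80 N) so that it does not turn in the fingers.
- scoop_lip (a point): Middle of the pouring lip, the scoop's open end: x = -93, y = 0, z = 16 mm in the scoop's frame.
- ball0_center (a point): Centre of one of the four loose steel bearing balls, 18 mm diameter, 24 g, lying in the scoop at the start.
- ball1_center (a point): Centre of one of the four loose steel bearing balls, 18 mm diameter, 24 g, lying in the scoop at the start.
- ball2_center (a point): Centre of one of the four loose steel bearing balls, 18 mm diameter, 24 g, lying in the scoop at the start.
- ball3_center (a point): Centre of one of the four loose steel bearing balls, 18 mm diameter, 24 g, lying in the scoop at the start.
- tray: The parts tray: an open grey rectangular box, 150 (x) x 120 (y) mm outside, 50 mm high, 4 mm walls, standing loose on the bench (0.5 kg). Origin: centre of its underside; z up.
- scale: Electronic bench scale, fixed. Origin: on the bench, straight under the centre of its platform; z up. White body 190 mm along x, from y = -90 to +195 mm, 50 mm high; the display and keys slope up at its +y end (up to about 75 mm high). The square steel platform above the body has its sides along the scale's x and y.
- platform (a point): Centre of the top face of the scale's square steel platform, 140 x 140 mm, 76 mm above the bench.
- oil_bottle: Bystander: white plastic oil bottle with a cap, 48 mm across and 120 mm high, standing. Origin: centre of its underside.
- jar: Bystander: amber glass jar with a steel lid, 58 mm across and 70 mm high, standing. Origin: centre of its underside.
- punch: Bystander: dark steel press punch, a turned upright part 36 mm across its collar and 112 mm high, standing. Origin: centre of its underside.
- screwdriver: Bystander: screwdriver 190 mm long, lying; handle about 30 mm thick. Origin: centre of its underside.
- caliper: Bystander: steel dial caliper about 230 mm long and 15 mm thick, lying flat. Origin: centre of its underside.
- holder: Bystander: green plastic holder block with rows of holes, 145 x 80 x 26 mm, lying flat. Origin: centre of its underside.
- hex_key: Bystander: L-shaped hex key, 90 mm long, 6 mm thick, lying flat. Origin: centre of its underside.
Not all that is in view belongs to the job. What is shaped like the tray but turquoise is not meant.

How it is judged:
On the way, in this order (a step that is already met when the one before it is completed fails the run):
1. the scoop, held off the bench with its lip above the tray, is tipped 35 to 60 degrees lip-down and all four balls are in the tray (angle between scoop's own z axis and vertical between 0.61 and 1.05 rad and z of scoop_lip in the frame of tray above 0.02 m and contact force between the fingers and scoop above 1 N and x of scoop_lip in the frame of tray between -0.075 and 0.075 m and y of scoop_lip in the frame of tray between -0.06 and 0.06 m and x of ball0_center in the frame of tray between -0.075 and 0.075 m and y of ball0_center in the frame of tray between -0.06 and 0.06 m and z of ball0_center in the frame of tray between 0 and 0.045 m and x of ball1_center in the frame of tray between -0.075 and 0.075 m and y of ball1_center in the frame of tray between -0.06 and 0.06 m and z of ball1_center in the frame of tray between 0 and 0.045 m and x of ball2_center in the frame of tray between -0.075 and 0.075 m and y of ball2_center in the frame of tray between -0.06 and 0.06 m and z of ball2_center in the frame of tray between 0 and 0.045 m and x of ball3_center in the frame of tray between -0.075 and 0.075 m and y of ball3_center in the frame of tray between -0.06 and 0.06 m and z of ball3_center in the frame of tray between 0 and 0.045 m), for 0.1 s.
2. the scoop is level again (within 7 degrees), still held off the bench (angle between scoop's own z axis and vertical below 0.12 rad and height (world z) of scoop above 0.04 m and contact force between the fingers and scoop above 1 N), for 0.2 s.
At the end, for the whole second after the job is handed in: Scoop held still in the fingers, not touching the scale, underside 3 to 22 mm above the platform, level within 7 degrees, floor centre within 14 mm of the platform centre, length within 9 degrees of the scale x axis (either way round); all four balls in the tray (horizontal distance between scoop and platform below 0.014 m and z of scoop in the frame of platform between 0.003 and 0.022 m and angle between scoop's own z axis and vertical below 0.12 rad and angle between the x axis of scoop and the x axis of scale, either way round below 0.16 rad and linear speed of scoop below 0.02 m/s and contact force between the fingers and scoop above 1 N and contact force between scoop and scale below 0.05 N and x of ball0_center in the frame of tray between -0.075 and 0.075 m and y of ball0_center in the frame of tray between -0.06 and 0.06 m and z of ball0_center in the frame of tray between 0 and 0.045 m and x of ball1_center in the frame of tray between -0.075 and 0.075 m and y of ball1_center in the frame of tray between -0.06 and 0.06 m and z of ball1_center in the frame of tray between 0 and 0.045 m and x of ball2_center in the frame of tray between -0.075 and 0.075 m and y of ball2_center in the frame of tray between -0.06 and 0.06 m and z of ball2_center in the frame of tray between 0 and 0.045 m and x of ball3_center in the frame of tray between -0.075 and 0.075 m and y of ball3_center in the frame of tray between -0.06 and 0.06 m and z of ball3_center in the frame of tray between 0 and 0.045 m); the arm keeps its last pose, push and grip.
It fails at once if the scale is touched (contact force between scale and anything else above 0.5 N).
It fails at once if the scoop is tipped steeper than 65 degrees (angle between scoop's own z axis and vertical above 1.14 rad).
It fails at once if the tray is pushed more than 30 mm (distance of tray from where it was at the start of the episode above 0.03 m).
It fails at once if a bystander is moved more than 20 mm (distance of any of oil_bottle, jar, punch, screwdriver, caliper, holder, hex_key from where it was at the start of the episode above 0.02 m).
It also fails if it takes over 70 s, if anything falls off the work surface, if the arm or the gripper's body presses on something with over 40 N, if the wrist force passes 120 N, or if a joint passes its speed limit or range.

## Robot

A 7-joint arm with a two-finger parallel gripper is mounted at the origin on the work surface. World frame = base frame: x ahead of the robot, y to its left, z up, the work surface at z = 0. Lengths are in m, angles in rad, forces in N, time in s.
With the tool pointing down it reaches from about 0.4 to 0.85 m from the base axis. Payload 10.4 kg.
Tool frame: the origin (TCP) lies at the very end of the fingers, on their centre line; the grasp point (between the pads) lies 19 mm behind it (r.pinch_z is the distance from the TCP to the grasp point, in m); z points along the fingers, y is the line along which they close (so a half turn about z gives the same grasp; the last joint's range is limited). The gripper opens to 87 mm and grips with 3 to 60 N. Pads are 19 mm wide; open, the fingers measure 117 mm over their backs; the gripper's body (75 mm by 190 mm) begins 51 mm behind the grasp point.
Start: joints at [-0.023, 0.332, -0.065, 1.46, 0.022, 1.35, -0.088], TCP at [0.625, 0, 0.223] pointing down, gripper open.
Joint ranges: [-2.6, 2.6], [-0.5, 2.12], [-1.47, 1.34], [0.16, 2.42], [-1.27, 4.41], [0.06, 2.06], [-2.6, 2.6]. Speed limits (rad/s): [2.22, 2.22, 2.79, 2.79, 3.14, 3.14, 3.14].

## Interface

Orientations are given as a unit quaternion [x, y, z, w].
In Python, from bench import r, camera gives the robot as it stands. The module is installed in compiled form; this text tells all that it offers.
- The arm moves only by the shell command python3 -m pendant 'ROWS' [FORCE]. ROWS is JSON, a list of rows, each an object with "dp": the shift along the tool's x, y, z as a fraction of full scale, a list of three; "rotation": the turn, a rotation vector about the tool's x, y, z as a fraction of full scale, a list of three; "jaw": the opening, from 0 (shut) to 1 (fully open). A call has 1 to 8 rows; each row is the pose to reach, as a shift and turn from the pose commanded when the call began, along the tool's axes at that moment, turning the shorter way round; what a row does not reach only later rows make up. Full scale, the value 1, is 0.15 m for a shift and 2 pi rad for a turn. A row lasts 1/8 s, in which the tool goes at most 62.5 mm and 10.7 degrees, less where a joint would pass 70% of its speed; a pose out of reach is approached as far as the arm can. A call with a number of a shift or a turn outside -1 to 1 is refused whole. A call with a gripper value outside its range is refused whole. The fingers move at their own pace and stop on an object; FORCE is the grip in N (left out, the last holds). Time passes only in rows, so rows that repeat a pose let the fingers close. It gives the time, the measured TCP pose, the force, the opening and the grip force at its end, in the units of the state.
- r.read_state(): the state, without advancing time (a new reading comes with each control period).
- camera(name): name is "scene" or "side" or "wrist"; returns a dict with "image" (400x640x3 uint8, red, green, blue), "z_map" (400x640 float32, m along the optical axis (not along the pixel's ray), 0 where there is no reading), "mtx" (3x3 intrinsics, pixels), "distortion" ([k1, k2, p1, p2, k3] as OpenCV has them; the pictures are not rectified), "T" (4x4, takes a point from camera to world coordinates). Camera axes: x right, y down, z forward; pixel columns grow to the right and rows downward; lengths in m; the calibration is good to about 2 mm. A picture is of the moment at which its call begins.
- r.close_job(): hands the job in; it is judged then, once.
The state is a dict: "time": time; "joint_positions": joint angles; "joint_vel": joint speeds; "joint_torque": joint torques, N m; "ee_pos": TCP position; "eef_rot": TCP orientation; "ft_force": force on the tool from outside, world axes, zero at the start; "torque": the same for the moment, N m; "width": finger opening in m; "grip_force": force on a finger pad.
Only numpy, scipy, OpenCV 4.12 (cv2) and the standard library are available. Lean on these libraries where they do the work, as an engineer would, in place of code of your own. Each camera call takes 0.05 s, during which the arm holds its last target. There are 200 camera calls.

## Working session

There is one attempt and no reset: what is moved stays moved. The work goes in short steps, Python scripts to look and compute and a shell command to move; the robot and the scene stay as the last step left them, time stands still between calls to the robot, and variables do not carry over. Pictures are saved under pics/ and viewed, at most 12 in all, crops included, and the job is handed in when it is done.

```bash
mkdir -p pics
cat > h.py <<'E'
import numpy as np, cv2
from bench import r, camera
def snap(n,f):
    c=camera(n); cv2.imwrite('pics/'+f,cv2.cvtColor(c['image'],cv2.COLOR_RGB2BGR)); np.savez('pics/'+f[:-4],**c); return c
def cloud(c):
    h,w=c['z_map'].shape; v,u=np.mgrid[:h,:w]
    p=cv2.undistortPoints(np.stack([u,v],-1).reshape(-1,1,2).astype(float),np.array(c['mtx']),np.array(c['distortion'])).reshape(h,w,2)
    z=c['z_map']; X=np.dstack([p[...,0]*z,p[...,1]*z,z]); T=np.array(c['T'])
    W=X@T[:3,:3].T+T[:3,3]; W[z==0]=np.nan; return W
def load(f): return dict(np.load('pics/'+f+'.npz'))
E
python3 - <<'E'
from h import *
for n in('scene','side','wrist'):
    c=snap(n,n+'0.png'); print(n,np.round(c['T'],3).tolist())
s=r.read_state(); print(s['ee_pos'],s['eef_rot'],s['width'])
E
```

```text
scene [[0.806, 0.392, -0.443, 0.94], [0.591, -0.537, 0.601, -0.735], [-0.002, -0.747, -0.665, 0.735], [0.0, 0.0, 0.0, 1.0]]
side [[0.947, -0.198, 0.253, 0.17], [-0.321, -0.622, 0.714, -1.019], [0.017, -0.757, -0.653, 0.893], [0.0, 0.0, 0.0, 1.0]]
wrist [[1.0, 0.0, -0.001, 0.625], [0.0, -0.96, -0.281, 0.078], [-0.001, 0.281, -0.96, 0.384], [0.0, 0.0, 0.0, 1.0]]
[ 6.24723341e-01 -3.41985822e-05  2.21966742e-01] [ 7.07106938e-01  7.07106436e-01 -3.94927140e-04 -3.33289316e-04] 0.08703831059971959
```

View pics/scene0.png

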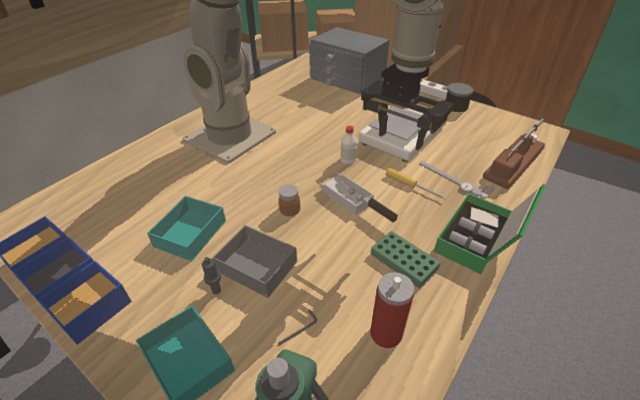

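View pics/side0.png

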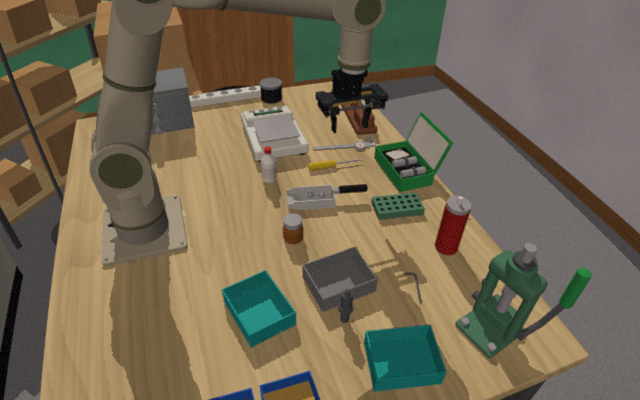

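The scene view shows the scoop at (345,193) with its handle towards (385,208), the grey tray at (255,262), the scale at (395,130), the jar at (289,200), the punch at (211,275) and the bottle at (348,147). The side view agrees: scoop (312,197), tray (340,278), scale (273,133). Next I'll fuse both views into a metric top view.

```bash
cat > top.py <<'E'
from h import *
import sys
x0,x1,y0,y1,s=0.3,0.95,-0.45,0.45,1.5e-3
H=int((x1-x0)/s);Wd=int((y1-y0)/s)
out=[]
for f in ('scene0','side0'):
    c=load(f);W=cloud(c).reshape(-1,3);I=c['image'].reshape(-1,3)
    im=np.zeros((H,Wd,3),np.uint8)
    ok=np.isfinite(W[:,0])&(W[:,2]<0.16)&(W[:,2]>-.02)
    W,I=W[ok],I[ok];o=np.argsort(W[:,2]);W,I=W[o],I[o]
    a=((x1-W[:,0])/s).astype(int);b=((y1-W[:,1])/s).astype(int)
    k=(a>=0)&(a<H)&(b>=0)&(b<Wd)
    im[a[k],b[k]]=I[k][:,::-1]
    im=cv2.dilate(im,np.ones((2,2)))
    for g in np.arange(-.4,.41,.1): cv2.putText(im,f'{g:.1f}',(int((y1-g)/s),10),0,.35,(0,0,255)); cv2.line(im,(int((y1-g)/s),0),(int((y1-g)/s),H),(0,0,255),1)
    for g in np.arange(.4,.95,.1): cv2.putText(im,f'{g:.1f}',(0,int((x1-g)/s)),0,.35,(0,0,255)); cv2.line(im,(0,int((x1-g)/s)),(Wd,int((x1-g)/s)),(0,0,255),1)
    cv2.imwrite('pics/top_'+f+'.png',im)
E
python3 top.py
```

```text
(no output)
```

View pics/top_side0.png

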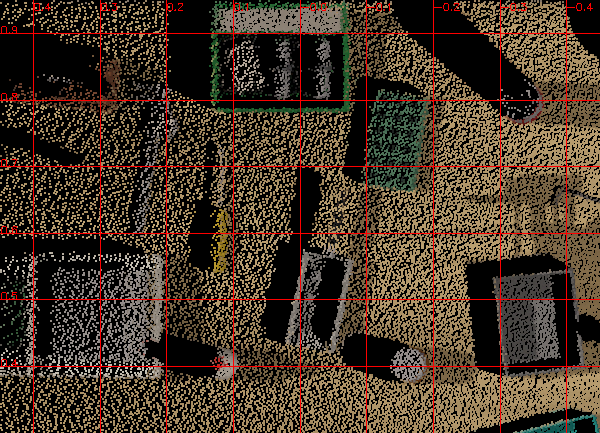

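View pics/top_scene0.png

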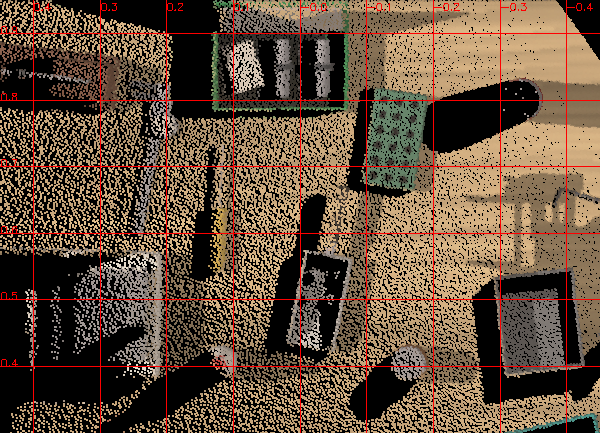

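The top views give rough positions:

| Object | x (m) | y (m) | Notes |
|---|---|---|---|
| Scoop pan | 0.42–0.57 | about −0.03 | yaw about −13°, handle towards +x |
| Tray | about 0.465 | about −0.36 | |
| Scale | about 0.47 | about 0.3 | |
| Jar | 0.41 | −0.16 | |
| Bottle | 0.41 | 0.115 | |

Now I'll fit these properly.

```bash
cat > fit.py <<'E'
from h import *
def rect(P,name):
    c,sz,a=cv2.minAreaRect(P.astype(np.float32)); 
    B=cv2.boxPoints((c,sz,a)); d=[B[1]-B[0],B[2]-B[1]]
    L=max(d,key=np.linalg.norm); y=np.degrees(np.arctan2(L[1],L[0])); y=(y+90)%180-90
    print(name,np.round(c,4),np.round(sorted(sz),4),'yaw long',round(y,1),len(P))
def box(W,x,y,z):
    m=np.isfinite(W[...,0])
    for i,b in enumerate((x,y,z)): m&=(W[...,i]>b[0])&(W[...,i]<b[1])
    return m
def clean(P):
    from scipy.spatial import cKDTree
    d=cKDTree(P).query(P,k=5)[0][:,-1]; return P[d<.006]
if __name__=='__main__':
  Ws={f:cloud(load(f)) for f in('scene0','side0')}
  Ws['both']=np.concatenate([w.reshape(-1,3) for w in Ws.values()])[None]
  for f,W in Ws.items():
    print(f)
    for n,x,y,z in(('tray',(.36,.58),(-.46,-.26),(.046,.056)),('platform',(.36,.6),(.2,.42),(.070,.082)),('scalebody',(.3,.6),(.15,.55),(.044,.055)),('jar',(.35,.46),(-.22,-.1),(.066,.08)),('bottle',(.35,.46),(.06,.17),(.105,.13)),('punch',(.35,.6),(-.55,-.41),(.1,.12)),('rim',(.40,.6),(-.1,.03),(.03,.038)),('handle',(.575,.75),(-.1,.05),(.045,.06))):
        P=W[box(W,x,y,z)]
        if len(P)<8: print(n,'few',len(P)); continue
        P=clean(P)
        if len(P)<5: print(n,'few',len(P)); continue
        rect(P[:,:2],n+f' z{np.median(P[:,2]):.4f}')
E
python3 fit.py
```

```text
scene0
tray z0.0493 [ 0.4688 -0.3769] [0.1527 0.16  ] yaw long -83.0 467
platform z0.0745 [0.4809 0.2819] [0.1044 0.1365] yaw long -1.3 405
scalebody z0.0490 [0.4808 0.2824] [0.1425 0.1871] yaw long -0.3 417
jar z0.0700 [ 0.4057 -0.1629] [0.0488 0.0501] yaw long -89.7 213
bottle z0.1178 [0.4075 0.12  ] [0.0181 0.0194] yaw long -48.2 44
punch z0.1081 [ 0.4462 -0.4629] [0.0108 0.0124] yaw long 20.0 44
rim z0.0335 [ 0.5223 -0.0327] [0.0722 0.1409] yaw long -11.4 113
handle z0.0508 [ 0.6275 -0.0564] [0.0197 0.0888] yaw long -13.7 185
side0
tray z0.0487 [ 0.4665 -0.3573] [0.1228 0.1519] yaw long 6.5 300
platform z0.0760 [0.4841 0.3241] [0.1505 0.1884] yaw long 89.6 383
scalebody z0.0498 [0.4772 0.3084] [0.1807 0.1994] yaw long 88.6 306
jar z0.0694 [ 0.4032 -0.1634] [0.0478 0.0484] yaw long 9.4 188
bottle z0.1175 [0.4034 0.1181] [0.0137 0.0162] yaw long -82.4 24
punch z0.1094 [ 0.4417 -0.4634] [0.0093 0.0102] yaw long 32.1 29
rim z0.0321 [ 0.5227 -0.0344] [0.0741 0.1447] yaw long -13.5 72
handle z0.0493 [ 0.6261 -0.0564] [0.0148 0.0863] yaw long -10.9 94
both
tray z0.0491 [ 0.4687 -0.3763] [0.153  0.1614] yaw long -83.2 793
platform z0.0752 [0.4835 0.3232] [0.1505 0.1897] yaw long 89.1 1407
scalebody z0.0493 [0.4803 0.3073] [0.1869 0.2014] yaw long 88.6 1091
jar z0.0698 [ 0.4046 -0.1626] [0.0501 0.0523] yaw long -29.0 415
bottle z0.1188 [0.4056 0.1195] [0.0221 0.0232] yaw long 40.2 96
punch z0.1081 [ 0.445  -0.4644] [0.0132 0.0161] yaw long 16.2 78
rim z0.0331 [ 0.5205 -0.0338] [0.0759 0.154 ] yaw long -11.9 310
handle z0.0503 [ 0.6268 -0.0553] [0.0199 0.0904] yaw long -11.7 312
```

```bash
python3 -m pendant '[{"dp":[0,0,-0.2],"rotation":[0,0,-0.06],"jaw":1},{"dp":[0.0,0.1,-0.4],"rotation":[0,0,-0.12],"jaw":1},{"dp":[0.0,0.1,-0.6],"rotation":[0,0,-0.18],"jaw":1},{"dp":[0,0.1,-0.6],"rotation":[0,0,-0.24],"jaw":1},{"dp":[0,0.1,-0.6],"rotation":[0,0,-0.27],"jaw":1},{"dp":[0,0.1,-0.6],"rotation":[0,0,-0.28],"jaw":1},{"dp":[0,0.1,-0.6],"rotation":[0,0,-0.28],"jaw":1}]' 60
python3 - <<'E'
from h import *
c=snap('wrist','w1.png'); s=r.read_state(); print(s['ee_pos'],s['eef_rot'],np.round(s['joint_positions'],2),np.round(np.array(c['T'])[:3,3],3))
E
```

```text
time: 1.02
ee_pos: [0.6399, 0.0, 0.3122]
eef_rot: [0.126, 0.992, -0.0, -0.0]
ft_force: [0.0, 0.7, 0.5]
width: 0.0872
grip_force: 0.0
[ 6.39892086e-01 -6.92565713e-05  3.12159203e-01] [ 1.20969621e-01  9.92656158e-01 -9.95097711e-05 -3.04107235e-04] [ 0.1   0.35 -0.23  1.26  0.08  1.54  1.2 ] [0.566 0.02  0.474]
```

Run:
```python
from fit import *
W=cloud(load('w1'))
for n,x,y,z in(('rim',(.40,.6),(-.1,.03),(.03,.038)),('handle',(.575,.75),(-.1,.05),(.045,.06)),('handlelow',(.58,.75),(-.1,.05),(.025,.06))):
    P=W[box(W,x,y,z)]; rect(clean(P)[:,:2],n+f' {np.median(P[:,2]):.4f}')
```

```text
rim 0.0335 [ 0.5149 -0.031 ] [0.0706 0.142 ] yaw long -11.6 441
handle 0.0500 [ 0.6274 -0.0534] [0.0182 0.0891] yaw long -11.5 674
handlelow 0.0497 [ 0.6552 -0.0677] [0.0389 0.1594] yaw long -27.4 827
```

View pics/w1.png

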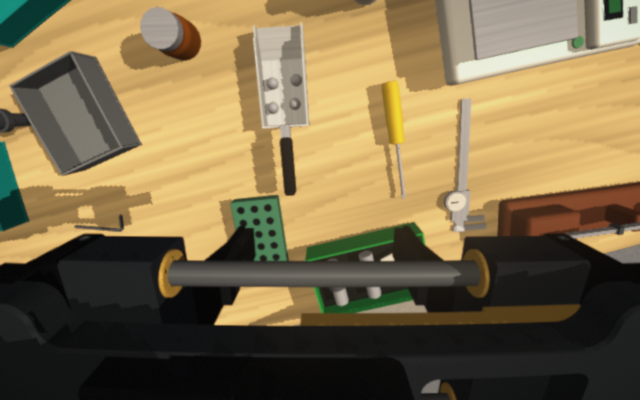

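The wrist view shows the scoop at (280,90) with four balls in it and its handle at (288,165). All three views put the handle middle near (0.627, −0.055), top 0.050, yaw −11.7°. I'll write a planning helper and approach.

```bash
cat > plan.py <<'E'
from h import *
from scipy.spatial.transform import Rotation as R
S2T=np.eye(4); S2T[:3,:3]=np.diag([-1,1,-1]); S2T[:3,3]=[.09,0,.021]
def M(p,Rm): T=np.eye(4); T[:3,:3]=Rm; T[:3,3]=p; return T
def cur():
    s=r.read_state(); return M(s['ee_pos'],R.from_quat(s['eef_rot']).as_matrix())
def scoop_pose(point,ps,yaw,tilt):  # put scoop-frame point ps at world point; tilt=lip down
    Rm=(R.from_euler('z',yaw,degrees=True)*R.from_euler('y',-tilt,degrees=True)).as_matrix()
    return M(np.array(point)-Rm@np.array(ps),Rm)
def delta(T,C):
    D=np.linalg.inv(C)@T; return np.round(D[:3,3]/.15,3).tolist(),np.round(R.from_matrix(D[:3,:3]).as_rotvec()/2/np.pi,4).tolist()
LIP=[-.093,0,.016]; O=[0,0,0]
def go(Ts,C=None,S=None):
    C=cur() if C is None else C
    S=S2T if S is None else S
    for T in Ts: print(*delta(T@S,C), 'tcp',np.round((T@S)[:3,3],3))
E
python3 - <<'E'
from plan import *
g=lambda h:scoop_pose([.6075,-.0505,.04+h],[.09,0,.04],-11.7,0)
go([g(.12),g(0)])
E
```

```text
[0.128, -0.378, 1.141] [-0.0, -0.0001, -0.0061] tcp [ 0.608 -0.05   0.141]
[0.128, -0.378, 1.941] [-0.0, -0.0001, -0.0061] tcp [ 0.608 -0.05   0.021]
```

```bash
python3 -m pendant '[{"dp":[0.06,-0.2,0.3],"rotation":[0,0,-0.006],"jaw":1},{"dp":[0.128,-0.378,0.6],"rotation":[0,0,-0.006],"jaw":1},{"dp":[0.128,-0.378,0.9],"rotation":[0,0,-0.006],"jaw":1},{"dp":[0.128,-0.378,1],"rotation":[0,0,-0.006],"jaw":1},{"dp":[0.128,-0.378,1],"rotation":[0,0,-0.006],"jaw":1}]' 60
python3 - <<'E'
from plan import *
g=lambda h:scoop_pose([.6075,-.0505,.04+h],[.09,0,.04],-11.7,0)
go([g(0.03),g(0)])
E
```

```text
time: 1.7
ee_pos: [0.607, -0.0494, 0.1625]
eef_rot: [0.11, 0.994, 0.0, -0.0]
ft_force: [0.1, 0.4, -0.2]
width: 0.0872
grip_force: 0.0
[-0.006, -0.007, 0.743] [0.0, -0.0001, -0.0027] tcp [ 0.608 -0.05   0.051]
[-0.006, -0.007, 0.943] [0.0, -0.0001, -0.0027] tcp [ 0.608 -0.05   0.021]
```

```bash
python3 -m pendant '[{"dp":[-0.006,-0.007,0.25],"rotation":[0,0,-0.0015],"jaw":1},{"dp":[-0.006,-0.007,0.5],"rotation":[0,0,-0.0015],"jaw":1},{"dp":[-0.006,-0.007,0.75],"rotation":[0,0,-0.0015],"jaw":1},{"dp":[-0.006,-0.007,0.9],"rotation":[0,0,-0.0015],"jaw":1},{"dp":[-0.006,-0.007,0.943],"rotation":[0,0,-0.0015],"jaw":1},{"dp":[-0.006,-0.007,0.943],"rotation":[0,0,-0.0015],"jaw":1},{"dp":[-0.006,-0.007,0.943],"rotation":[0,0,-0.0015],"jaw":1}]' 60
python3 - <<'E'
from plan import *
g=lambda h:scoop_pose([.6075,-.0505,.04+h],[.09,0,.04],-11.7,0)
go([g(0)])
c=snap('side','s1.png')
c=snap('wrist','w2.png')
a=cv2.imread('pics/s1.png')[120:260,220:440]; b=cv2.imread('pics/w2.png')
cv2.imwrite('pics/g1.png',np.hstack([cv2.resize(a,(440,280)),cv2.resize(b,(448,280))])[:, :800])
E
```

```text
time: 2.58
ee_pos: [0.6089, -0.0511, 0.0229]
eef_rot: [0.105, 0.994, 0.0, 0.001]
ft_force: [0.0, -0.1, -0.1]
width: 0.0869
grip_force: 0.0
[0.01, 0.002, 0.012] [0.0001, 0.0004, -0.0011] tcp [ 0.608 -0.05   0.021]
```

View pics/g1.png

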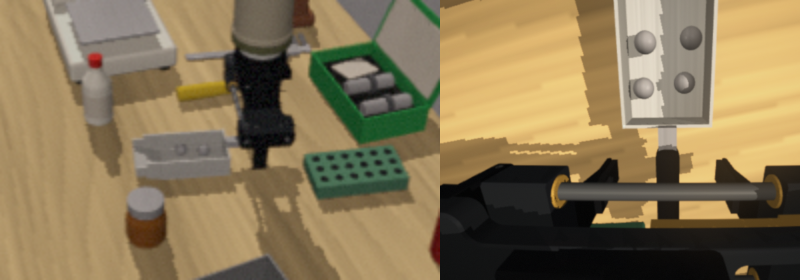

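The fingers straddle the handle, which is centred between them at (668,185) in the composite. The holder is clear. Next I close, then lift.

```bash
python3 -m pendant '[{"dp":[0.008,0,0.01],"rotation":[0,0,-0.001],"jaw":0},{"dp":[0.008,0,0.01],"rotation":[0,0,-0.001],"jaw":0},{"dp":[0.008,0,0.01],"rotation":[0,0,-0.001],"jaw":0},{"dp":[0.008,0,0.01],"rotation":[0,0,-0.001],"jaw":0},{"dp":[0.008,0,0.01],"rotation":[0,0,-0.001],"jaw":0},{"dp":[0.008,0,0.01],"rotation":[0,0,-0.001],"jaw":0},{"dp":[0.008,0,0.01],"rotation":[0,0,-0.001],"jaw":0},{"dp":[0.008,0,0.01],"rotation":[0,0,-0.001],"jaw":0}]' 60
```

```text
time: 3.68
ee_pos: [0.6065, -0.0508, 0.0196]
eef_rot: [0.102, 0.995, 0.0, 0.0]
ft_force: [-0.1, 0.2, 1.2]
width: 0.0172
grip_force: 60.0
```

```bash
python3 -m pendant '[{"dp":[0,0,-0.03],"rotation":[0,0,0],"jaw":0},{"dp":[0,0,-0.1],"rotation":[0,0,0],"jaw":0},{"dp":[0,0,-0.2],"rotation":[0,0,0],"jaw":0},{"dp":[0,0,-0.3],"rotation":[0,0,0],"jaw":0},{"dp":[0,0,-0.4],"rotation":[0,0,0],"jaw":0},{"dp":[0,0,-0.5],"rotation":[0,0,0],"jaw":0},{"dp":[0,0,-0.5],"rotation":[0,0,0],"jaw":0},{"dp":[0,0,-0.5],"rotation":[0,0,0],"jaw":0}]' 60
cat > rel.py <<'E'
# wrist camera: scoop rim in the tool/scoop-nominal frame -> sag of the scoop in the fingers
from plan import *
from fit import clean
import sys
def rel(f):
    c=load(f); W=cloud(c); s=cur(); N=s@np.linalg.inv(S2T)  # nominal scoop pose
    Q=(W.reshape(-1,3)-N[:3,3])@N[:3,:3]; Q=Q[np.isfinite(Q[:,0])]
    out=[]
    for x in (-45,-35,-25,-15,-5,5,15,25,35,45):
        m=(abs(Q[:,0]-x/1000)<.005)&(abs(Q[:,1])<.05)&(Q[:,2]>.015)&(Q[:,2]<.06)
        P=Q[m]; L=P[P[:,1]<-.028]; Rr=P[P[:,1]>.028]
        out.append((x,)+tuple(np.round(1000*np.array([np.percentile(k[:,2],90) if len(k)>3 else np.nan for k in(L,Rr)]),1))+tuple(np.round(1000*np.percentile(P[:,1],[1,99]),1) if len(P) else ()))
    F=Q[(abs(Q[:,0])<.048)&(abs(Q[:,1])<.025)&(abs(Q[:,2])<.012)]
    if len(F)>20: print('floor fit z=a+bx+cy',np.round(np.linalg.lstsq(np.c_[np.ones(len(F)),F[:,:2]],F[:,2],rcond=None)[0],4),len(F))
    for o in out: print(*o)
if __name__=='__main__': snap('wrist',sys.argv[1]+'.png'); rel(sys.argv[1])
E
python3 rel.py w3
```

```text
time: 4.68
ee_pos: [0.6062, -0.0509, 0.0942]
eef_rot: [0.102, 0.995, -0.0, -0.0]
ft_force: [-0.1, -0.6, -3.2]
width: 0.0175
grip_force: 60.0
floor fit z=a+bx+cy [ 0.0027  0.0125 -0.0006] 11132
-45 24.3 25.7 -31.8 33.8
-35 34.4 34.2 -33.9 35.6
-25 34.3 34.2 -34.0 35.9
-15 34.5 34.6 -33.9 35.5
-5 34.7 34.6 -33.9 35.5
5 34.8 34.7 -34.0 35.9
15 34.8 34.9 -34.0 35.7
25 34.9 35.0 -34.2 35.6
35 35.1 35.0 -34.3 35.6
45 35.2 35.0 -33.9 35.4
```

Run:
```python
from fit import *
Ws=[load(f) for f in('scene0','side0')]
V=[cloud(c).reshape(-1,3) for c in Ws]; I=np.concatenate([c['image'].reshape(-1,3) for c in Ws]).astype(int); W=np.concatenate(V)
m=(I[:,0]>90)&(I[:,1]<45)&(I[:,2]<50)&np.isfinite(W[:,0])&(W[:,0]>.6)&(W[:,1]<-.15)&(W[:,0]<1)
print('red',np.percentile(W[m],[2,50,98],axis=0).round(3).tolist(),m.sum())
for W in V+[W,cloud(load('w1')).reshape(-1,3)]:
    P=W[box(W,(.38,.56),(-.435,-.28),(.046,.056))]
    if len(P)>20: rect(clean(P)[:,:2],'tray')
# anything tall along the path
W=np.concatenate(V); P=W[box(W,(.35,.85),(-.55,-.05),(.055,.4))]
import collections
k=collections.Counter(map(tuple,(np.floor(P[:,:2]/.05)*.05).round(2))); 
for q,n in sorted(k.items()):
    if n>15: s=P[(np.floor(P[:,:2]/.05)*.05).round(2).__eq__(q).all(1)]; print([float(v) for v in q],n,s[:,2].max().round(3))
from plan import *
p=lambda z,t,yaw=-12:scoop_pose([.487,-.355,z],LIP,yaw,t)
print('to start'); go([p(.125,0)])
```

```text
red [[0.769, -0.363, 0.008], [0.794, -0.356, 0.068], [0.829, -0.339, 0.147]] 1224
tray [ 0.4665 -0.358 ] [0.1214 0.1533] yaw long 6.6 450
tray [ 0.4665 -0.3573] [0.1228 0.1519] yaw long 6.5 300
tray [ 0.4665 -0.3573] [0.1228 0.1535] yaw long 6.5 776
tray [ 0.4672 -0.3563] [0.1223 0.1515] yaw long 6.8 1244
[0.35, -0.2] 165 0.074
[0.35, -0.15] 33 0.072
[0.4, -0.5] 371 0.115
[0.4, -0.2] 279 0.074
[0.4, -0.15] 47 0.073
[0.45, -0.5] 195 0.111
[0.7, -0.55] 100 0.21
[0.75, -0.55] 433 0.212
[0.75, -0.4] 746 0.164
[0.75, -0.35] 838 0.184
[0.8, -0.4] 714 0.164
[0.8, -0.35] 785 0.184
to start
[-0.856, -2.152, -0.241] [-0.0, -0.0002, 0.0007] tcp [ 0.666 -0.393  0.13 ]
```

```bash
python3 -m pendant '[{"dp":[0,-0.02,-0.05],"rotation":[0,0,0],"jaw":0},{"dp":[-0.02,-0.06,-0.11],"rotation":[0,0,0],"jaw":0},{"dp":[-0.05,-0.13,-0.17],"rotation":[0,0,0],"jaw":0},{"dp":[-0.1,-0.24,-0.22],"rotation":[0,0,0],"jaw":0},{"dp":[-0.16,-0.38,-0.25],"rotation":[0,0,0],"jaw":0},{"dp":[-0.22,-0.54,-0.25],"rotation":[0,0,0],"jaw":0},{"dp":[-0.29,-0.71,-0.25],"rotation":[0,0,0],"jaw":0},{"dp":[-0.36,-0.88,-0.25],"rotation":[0,0,0],"jaw":0}]' 60
python3 -m pendant '[{"dp":[-0.06,-0.17,0],"rotation":[0,0,0],"jaw":0},{"dp":[-0.12,-0.34,0],"rotation":[0,0,0],"jaw":0},{"dp":[-0.18,-0.5,0],"rotation":[0,0,0],"jaw":0},{"dp":[-0.24,-0.64,0],"rotation":[0,0,0],"jaw":0},{"dp":[-0.3,-0.76,0],"rotation":[0,0,0],"jaw":0},{"dp":[-0.36,-0.86,0],"rotation":[0,0,0],"jaw":0},{"dp":[-0.4,-0.93,0],"rotation":[0,0,0],"jaw":0},{"dp":[-0.43,-0.97,0],"rotation":[0,0,0],"jaw":0}]' 60
python3 -m pendant '[{"dp":[-0.02,-0.08,0],"rotation":[0,0,0],"jaw":0},{"dp":[-0.04,-0.15,0],"rotation":[0,0,0],"jaw":0},{"dp":[-0.06,-0.2,0],"rotation":[0,0,0],"jaw":0},{"dp":[-0.066,-0.25,0],"rotation":[0,0,0],"jaw":0},{"dp":[-0.066,-0.28,0],"rotation":[0,0,0],"jaw":0},{"dp":[-0.066,-0.3,0],"rotation":[0,0,0],"jaw":0},{"dp":[-0.066,-0.3,0],"rotation":[0,0,0],"jaw":0}]' 60
python3 rel.py w4
python3 - <<'E'
from plan import *
s=r.read_state(); print(np.round(s['joint_positions'],2))
p=lambda z,t,yaw=-12:scoop_pose([.487,-.355,z],LIP,yaw,t)
go([p(*a) for a in((.125,0),(.115,3),(.105,6),(.095,9),(.085,12),(.075,14),(.07,16))])
E
```

```text
time: 5.72
ee_pos: [0.6325, -0.1936, 0.1324]
eef_rot: [0.103, 0.995, -0.0, 0.0]
ft_force: [1.2, -0.4, -3.3]
width: 0.0175
grip_force: 60.0
time: 6.72
ee_pos: [0.6658, -0.3479, 0.132]
eef_rot: [0.103, 0.995, -0.0, -0.0]
ft_force: [-0.3, 0.9, -2.9]
width: 0.0177
grip_force: 60.0
time: 7.6
ee_pos: [0.6665, -0.3928, 0.1322]
eef_rot: [0.102, 0.995, -0.0, 0.0]
ft_force: [-0.5, 0.5, -2.6]
width: 0.0175
grip_force: 60.0
floor fit z=a+bx+cy [0.0024 0.012  0.0015] 11165
-45 24.4 24.8 -32.0 33.6
-35 34.0 34.0 -34.1 35.3
-25 34.2 34.2 -34.2 35.5
-15 34.2 34.1 -34.1 35.1
-5 34.3 34.4 -34.2 35.3
5 34.4 34.4 -34.2 35.5
15 34.5 34.6 -34.1 35.3
25 34.5 34.6 -34.5 35.6
35 34.8 34.6 -34.6 35.4
45 34.7 34.9 -34.3 35.0
[ 0.53  0.72 -0.09  1.08  0.06  1.34  1.81]
[0.003, -0.004, 0.014] [0.0, 0.0, 0.0007] tcp [ 0.666 -0.393  0.13 ]
[0.007, -0.004, 0.017] [0.0001, -0.0083, 0.0007] tcp [ 0.665 -0.393  0.13 ]
[0.013, -0.004, 0.02] [0.0001, -0.0167, 0.0007] tcp [ 0.665 -0.393  0.129]
[0.023, -0.004, 0.024] [0.0001, -0.025, 0.0007] tcp [ 0.663 -0.392  0.129]
[0.037, -0.004, 0.028] [0.0001, -0.0333, 0.0007] tcp [ 0.661 -0.392  0.128]
[0.047, -0.004, 0.053] [0.0001, -0.0389, 0.0007] tcp [ 0.66  -0.392  0.124]
[0.06, -0.004, 0.046] [0.0001, -0.0444, 0.0007] tcp [ 0.658 -0.391  0.125]
```

```bash
python3 -m pendant '[{"dp":[0.007,-0.004,0.017],"rotation":[0,-0.008,0],"jaw":0},{"dp":[0.013,-0.004,0.02],"rotation":[0,-0.016,0],"jaw":0},{"dp":[0.023,-0.004,0.024],"rotation":[0,-0.025,0],"jaw":0},{"dp":[0.037,-0.004,0.028],"rotation":[0,-0.033,0],"jaw":0},{"dp":[0.047,-0.004,0.045],"rotation":[0,-0.039,0],"jaw":0},{"dp":[0.06,-0.004,0.046],"rotation":[0,-0.044,0],"jaw":0},{"dp":[0.06,-0.004,0.046],"rotation":[0,-0.044,0],"jaw":0}]' 60
python3 - <<'E'
from plan import *
s=r.read_state(); print(np.round(s['joint_positions'],2),s['ft_force'].round(1))
p=lambda z,t,yaw=-12:scoop_pose([.487,-.355,z],LIP,yaw,t)
go([p(*a) for a in((.07,16),(.068,18),(.066,20),(.065,22),(.065,24),(.065,26),(.065,28),(.065,32),(.065,38),(.065,45))])
E
```

```text
time: 8.52
ee_pos: [0.657, -0.3913, 0.1253]
eef_rot: [0.101, 0.985, -0.014, 0.137]
ft_force: [0.5, -0.1, -2.9]
width: 0.017
grip_force: 60.0
[ 0.62  0.52 -0.15  1.44 -0.01  0.92  1.87] [ 0.5 -0.1 -2.9]
[-0.004, 0.001, 0.002] [0.0002, -0.0005, 0.0007] tcp [ 0.658 -0.391  0.125]
[0.001, 0.001, -0.028] [0.0002, -0.0061, 0.0007] tcp [ 0.656 -0.391  0.129]
[0.009, 0.001, -0.058] [0.0002, -0.0116, 0.0007] tcp [ 0.654 -0.39   0.133]
[0.015, 0.002, -0.093] [0.0002, -0.0172, 0.0007] tcp [ 0.651 -0.39   0.138]
[0.022, 0.002, -0.136] [0.0002, -0.0227, 0.0007] tcp [ 0.649 -0.389  0.144]
[0.03, 0.002, -0.177] [0.0003, -0.0283, 0.0006] tcp [ 0.646 -0.389  0.15 ]
[0.039, 0.002, -0.219] [0.0003, -0.0339, 0.0006] tcp [ 0.643 -0.388  0.155]
[0.062, 0.002, -0.301] [0.0003, -0.045, 0.0006] tcp [ 0.636 -0.387  0.166]
[0.108, 0.002, -0.42] [0.0003, -0.0616, 0.0006] tcp [ 0.625 -0.384  0.182]
[0.176, 0.003, -0.553] [0.0004, -0.0811, 0.0006] tcp [ 0.61  -0.381  0.198]
```

```bash
python3 -m pendant '[{"dp":[0.001,0.001,-0.028],"rotation":[0,-0.006,0],"jaw":0},{"dp":[0.005,0.001,-0.043],"rotation":[0,-0.009,0],"jaw":0},{"dp":[0.009,0.001,-0.058],"rotation":[0,-0.0116,0],"jaw":0},{"dp":[0.012,0.001,-0.075],"rotation":[0,-0.0144,0],"jaw":0},{"dp":[0.015,0.001,-0.093],"rotation":[0,-0.0172,0],"jaw":0},{"dp":[0.018,0.001,-0.114],"rotation":[0,-0.02,0],"jaw":0},{"dp":[0.022,0.001,-0.136],"rotation":[0,-0.0227,0],"jaw":0},{"dp":[0.022,0.001,-0.136],"rotation":[0,-0.0227,0],"jaw":0}]' 60
python3 rel.py w5
python3 - <<'E'
from plan import *
s=r.read_state(); print(np.round(s['joint_positions'],2),s['ft_force'].round(1))
p=lambda z,t,yaw=-12:scoop_pose([.487,-.355,z],LIP,yaw,t)
go([p(*a) for a in((.065,24),(.065,27),(.065,30),(.065,33),(.065,36),(.065,39),(.065,42),(.065,45),(.065,48))])
E
```

```text
time: 9.52
ee_pos: [0.6488, -0.3898, 0.1443]
eef_rot: [0.1, 0.973, -0.021, 0.207]
ft_force: [-0.1, -0.1, -1.4]
width: 0.0176
grip_force: 60.0
floor fit z=a+bx+cy [0.0028 0.0094 0.0004] 13964
-45 25.8 25.5 -31.8 33.8
-35 34.4 34.5 -34.2 35.6
-25 34.4 34.6 -34.2 35.8
-15 34.7 34.6 -34.3 35.6
-5 34.6 34.8 -34.2 35.5
5 35.0 35.0 -34.0 35.6
15 34.8 34.9 -34.4 35.7
25 35.0 35.0 -34.4 35.6
35 35.1 35.1 -34.5 35.6
45 35.2 35.2 -34.1 35.1
[ 0.7   0.41 -0.19  1.59 -0.08  0.75  1.95] [ 1.1  0.2 -2.2]
[0.004, 0.002, 0.0] [0.0003, 0.0001, 0.0006] tcp [ 0.649 -0.389  0.144]
[0.007, 0.002, -0.064] [0.0003, -0.0082, 0.0006] tcp [ 0.644 -0.388  0.153]
[0.014, 0.002, -0.127] [0.0003, -0.0166, 0.0006] tcp [ 0.64  -0.387  0.161]
[0.024, 0.002, -0.19] [0.0003, -0.0249, 0.0006] tcp [ 0.634 -0.386  0.169]
[0.037, 0.003, -0.253] [0.0003, -0.0332, 0.0006] tcp [ 0.629 -0.385  0.177]
[0.054, 0.003, -0.315] [0.0003, -0.0416, 0.0006] tcp [ 0.623 -0.384  0.184]
[0.073, 0.003, -0.375] [0.0004, -0.0499, 0.0006] tcp [ 0.617 -0.383  0.191]
[0.096, 0.003, -0.435] [0.0004, -0.0582, 0.0006] tcp [ 0.61  -0.381  0.198]
[0.122, 0.003, -0.493] [0.0004, -0.0666, 0.0006] tcp [ 0.603 -0.38   0.204]
```

View pics/w5.png

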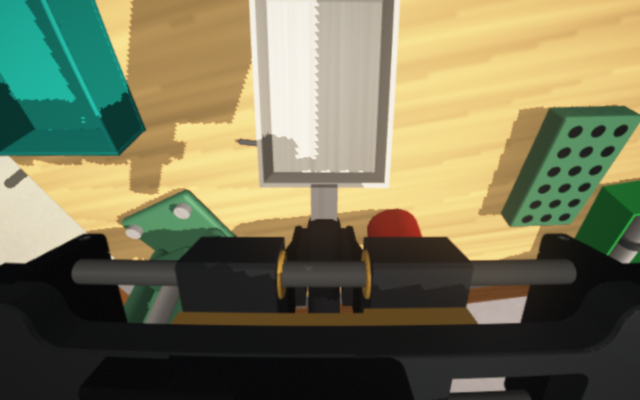

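The visible part of the pan (250–395, 0–185) is empty, so the balls have rolled to the lip or into the tray. I'll carry on to 45°.

```bash
python3 -m pendant '[{"dp":[0.007,0.002,-0.064],"rotation":[0,-0.0082,0],"jaw":0},{"dp":[0.014,0.002,-0.127],"rotation":[0,-0.0166,0],"jaw":0},{"dp":[0.024,0.002,-0.19],"rotation":[0,-0.0249,0],"jaw":0},{"dp":[0.037,0.002,-0.253],"rotation":[0,-0.0332,0],"jaw":0},{"dp":[0.054,0.002,-0.315],"rotation":[0,-0.0416,0],"jaw":0},{"dp":[0.073,0.002,-0.375],"rotation":[0,-0.0499,0],"jaw":0},{"dp":[0.096,0.002,-0.435],"rotation":[0,-0.0582,0],"jaw":0},{"dp":[0.096,0.002,-0.435],"rotation":[0,-0.0582,0],"jaw":0}]' 60
python3 -m pendant '[{"dp":[0,0,0],"rotation":[0,0,0],"jaw":0},{"dp":[0,0,0],"rotation":[0,0,0],"jaw":0},{"dp":[0,0,0],"rotation":[0,0,0],"jaw":0},{"dp":[0,0,0],"rotation":[0,0,0],"jaw":0}]' 60
python3 - <<'E'
from plan import *
a=snap('scene','sc2.png'); b=snap('side','si2.png')
A=cv2.imread('pics/sc2.png')[150:350,140:440]; B=cv2.imread('pics/si2.png')[180:380,250:450]
cv2.imwrite('pics/p2.png',np.hstack([cv2.resize(A,(480,320)),cv2.resize(B,(320,320))]))
s=r.read_state(); print(np.round(s['joint_positions'],2),s['ft_force'].round(1))
N=cur()@np.linalg.inv(S2T); print('tilt',np.degrees(np.arccos(N[2,2])),'lip',N[:3,:3]@LIP+N[:3,3])
from fit import *
W=np.concatenate([cloud(c).reshape(-1,3) for c in(a,b)])
P=W[box(W,(.3,.6),(.15,.55),(.072,.080))]; rect(clean(P)[:,:2],'plat')
for n,c in(('scene',a),('side',b)):
    Q=cloud(c); P=Q[box(Q,(.3,.6),(.15,.385),(.071,.081))]; 
    if len(P)>20: P=clean(P); rect(P[:,:2],n+' plat'); print(np.percentile(P,[1,99],axis=0).round(4).tolist())
    P=Q[box(Q,(.3,.62),(.15,.55),(.044,.054))]; 
    if len(P)>20: P=clean(P); rect(P[:,:2],n+' body'); print(np.percentile(P,[1,99],axis=0).round(4).tolist())
E
```

```text
time: 10.58
ee_pos: [0.6093, -0.3818, 0.1975]
eef_rot: [0.095, 0.919, -0.039, 0.38]
ft_force: [-0.3, 0.7, -2.2]
width: 0.0172
grip_force: 60.0
time: 11.08
ee_pos: [0.6106, -0.381, 0.1977]
eef_rot: [0.094, 0.919, -0.039, 0.38]
ft_force: [-0.2, -0.2, -1.8]
width: 0.0172
grip_force: 60.0
[ 1.08  0.2  -0.48  1.93 -0.63  0.37  2.52] [ 0.3 -0.4 -1.8]
tilt 44.96413850942859 lip [ 0.48710414 -0.35546708  0.06480365]
plat [0.4807 0.2989] [0.1365 0.1392] yaw long 89.3 573
scene plat [0.481  0.2989] [0.1373 0.1405] yaw long 88.5 619
[[0.4148, 0.2302, 0.0716], [0.5476, 0.3658, 0.0776]]
scene body [0.4835 0.3356] [0.1836 0.2475] yaw long 88.5 566
[[0.3919, 0.2115, 0.0447], [0.5735, 0.4158, 0.0527]]
side body [0.3927 0.2475] [0.023 0.076] yaw long -68.8 37
[[0.3851, 0.2121, 0.0453], [0.412, 0.2863, 0.0529]]
```

View pics/p2.png

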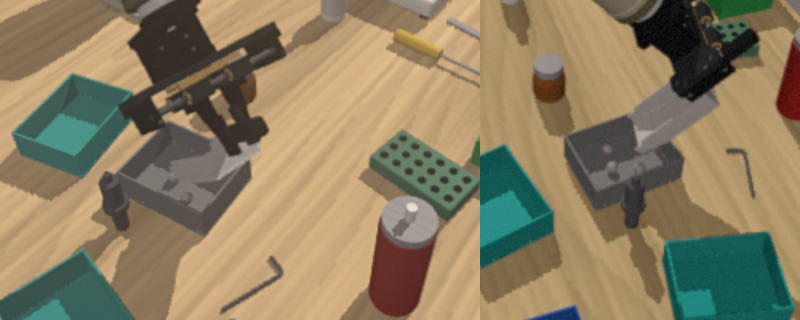

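Run:
```python
from plan import *
p=lambda z,t,yaw=-12:scoop_pose([.487,-.355,z],LIP,yaw,t)
go([p(*a) for a in((.068,39),(.072,33),(.076,27),(.081,21),(.09,15),(.10,10),(.11,5),(.12,0),(.125,0))])
from fit import *
for f in('sc2','si2'):
    W=cloud(load(f)); m=box(W,(.38,.56),(-.43,-.28),(.014,.03)); n,l,st,ce=cv2.connectedComponentsWithStats(m.astype(np.uint8))
    print(f,[(st[i,4],ce[i].round().tolist(),np.median(W[l==i],0).round(3).tolist()) for i in range(1,n) if st[i,4]>5])
```

```text
[-0.011, -0.002, 0.111] [0.0005, 0.0166, 0.0006] tcp [ 0.623 -0.384  0.187]
[-0.013, -0.002, 0.219] [0.0005, 0.0332, 0.0006] tcp [ 0.634 -0.386  0.176]
[-0.003, -0.002, 0.324] [0.0005, 0.0499, 0.0006] tcp [ 0.644 -0.388  0.164]
[0.016, -0.002, 0.421] [0.0004, 0.0666, 0.0006] tcp [ 0.652 -0.39   0.151]
[0.029, -0.003, 0.494] [0.0004, 0.0832, 0.0007] tcp [ 0.659 -0.391  0.142]
[0.036, -0.003, 0.538] [0.0004, 0.0971, 0.0007] tcp [ 0.662 -0.392  0.137]
[0.052, -0.003, 0.577] [0.0003, 0.111, 0.0007] tcp [ 0.665 -0.393  0.131]
[0.074, -0.003, 0.611] [0.0003, 0.1249, 0.0007] tcp [ 0.666 -0.393  0.125]
[0.051, -0.003, 0.587] [0.0003, 0.1249, 0.0007] tcp [ 0.666 -0.393  0.13 ]
sc2 [(np.int32(239), [243.0, 244.0], [0.4, -0.326, 0.022]), (np.int32(350), [259.0, 277.0], [0.531, -0.41, 0.022]), (np.int32(12), [247.0, 260.0], [0.45, -0.368, 0.019]), (np.int32(49), [256.0, 272.0], [0.491, -0.381, 0.019])]
si2 [(np.int32(156), [325.0, 264.0], [0.451, -0.302, 0.022]), (np.int32(160), [321.0, 296.0], [0.399, -0.418, 0.022]), (np.int32(31), [329.0, 272.0], [0.451, -0.328, 0.019]), (np.int32(37), [367.0, 275.0], [0.54, -0.37, 0.023]), (np.int32(31), [332.0, 284.0], [0.447, -0.365, 0.019]), (np.int32(31), [349.0, 285.0], [0.487, -0.382, 0.017]), (np.int32(92), [364.0, 290.0], [0.515, -0.411, 0.022])]
```

Run:
```python
from plan import *
snap('wrist','w6.png')
A=cv2.imread('pics/w6.png')[:200]; B=cv2.imread('pics/si2.png')[235:325,270:400]; C=cv2.imread('pics/sc2.png')[220:300,205:305]
o=np.zeros((600,800,3),np.uint8); o[:200,:640]=A; o[205:205+277,:400]=cv2.resize(B,(400,277),interpolation=3); o[205:205+320,400:800]=cv2.resize(C,(400,320),interpolation=3); cv2.imwrite('pics/p3.png',o)
```

```text
(no output)
```

View pics/p3.png

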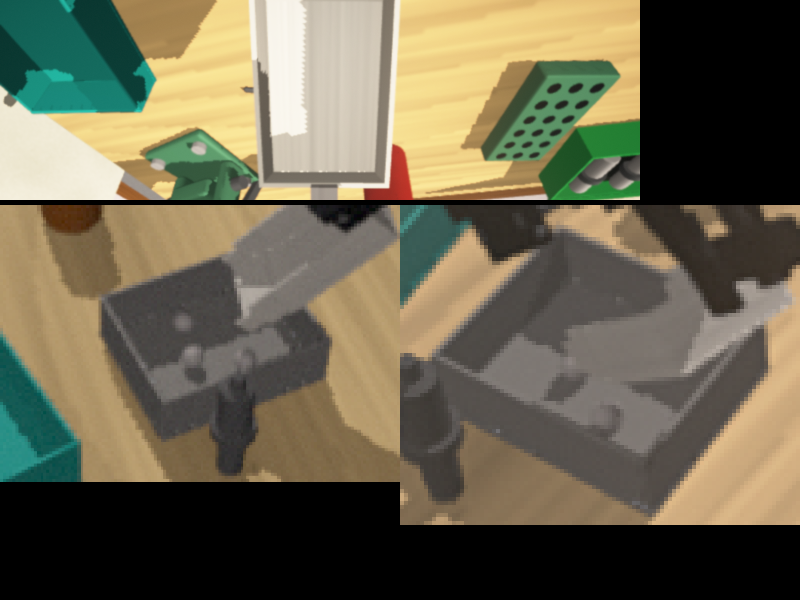

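The side crop shows three balls in the tray, at (182,322), (193,357) and (245,358). The fourth is probably hidden by the scoop. I'll rise 50 mm while still tipped to check.

```bash
python3 -m pendant '[{"dp":[-0.06,0,-0.06],"rotation":[0,0,0],"jaw":0},{"dp":[-0.12,0,-0.12],"rotation":[0,0,0],"jaw":0},{"dp":[-0.18,0,-0.18],"rotation":[0,0,0],"jaw":0},{"dp":[-0.24,0,-0.24],"rotation":[0,0,0],"jaw":0},{"dp":[-0.24,0,-0.24],"rotation":[0,0,0],"jaw":0}]' 60
python3 - <<'E'
from fit import *
from plan import *
snap('side','si3.png'); snap('scene','sc3.png')
for f in('sc3','si3'):
    W=cloud(load(f)); m=box(W,(.405,.53),(-.405,-.31),(.0125,.03)); n,l,st,ce=cv2.connectedComponentsWithStats(m.astype(np.uint8))
    print(f,[(int(st[i,4]),ce[i].round().tolist(),np.median(W[l==i],0).round(3).tolist()) for i in range(1,n) if st[i,4]>5])
p=lambda z,t,yaw=-12:scoop_pose([.487,-.355,z],LIP,yaw,t)
N=cur()@np.linalg.inv(S2T); print('tilt',np.degrees(np.arccos(N[2,2])),'lip',N[:3,:3]@LIP+N[:3,3])
go([p(*a) for a in((.117,39),(.119,33),(.121,27),(.123,21),(.127,15),(.13,10),(.135,5),(.14,0))])
B=cv2.imread('pics/si3.png')[225:325,270:400]; C=cv2.imread('pics/sc3.png')[210:300,205:305]
cv2.imwrite('pics/p4.png',np.hstack([cv2.resize(B,(400,360),interpolation=3),cv2.resize(C,(400,360),interpolation=3)]))
E
```

```text
time: 11.85
ee_pos: [0.6108, -0.3815, 0.2505]
eef_rot: [0.094, 0.919, -0.04, 0.381]
ft_force: [-0.4, 0.6, -2.4]
width: 0.0179
grip_force: 60.0
sc3 [(41, [261.0, 251.0], [0.457, -0.327, 0.018]), (37, [249.0, 260.0], [0.452, -0.364, 0.019]), (47, [256.0, 272.0], [0.491, -0.382, 0.019])]
si3 [(34, [329.0, 272.0], [0.453, -0.328, 0.018]), (37, [332.0, 284.0], [0.446, -0.365, 0.017]), (30, [349.0, 284.0], [0.486, -0.382, 0.018])]
tilt 44.95427480989446 lip [ 0.48684171 -0.35549571  0.11556841]
[-0.004, -0.001, 0.12] [0.0005, 0.0165, 0.0005] tcp [ 0.623 -0.384  0.236]
[0.003, -0.001, 0.237] [0.0005, 0.0332, 0.0006] tcp [ 0.634 -0.386  0.223]
[0.023, -0.002, 0.352] [0.0004, 0.0499, 0.0006] tcp [ 0.644 -0.388  0.209]
[0.056, -0.002, 0.463] [0.0004, 0.0665, 0.0006] tcp [ 0.652 -0.39   0.193]
[0.092, -0.002, 0.56] [0.0004, 0.0832, 0.0006] tcp [ 0.659 -0.391  0.179]
[0.133, -0.002, 0.637] [0.0003, 0.0971, 0.0007] tcp [ 0.662 -0.392  0.167]
[0.172, -0.002, 0.7] [0.0003, 0.111, 0.0007] tcp [ 0.665 -0.393  0.156]
[0.218, -0.002, 0.757] [0.0003, 0.1249, 0.0007] tcp [ 0.666 -0.393  0.145]
```

View pics/p4.png

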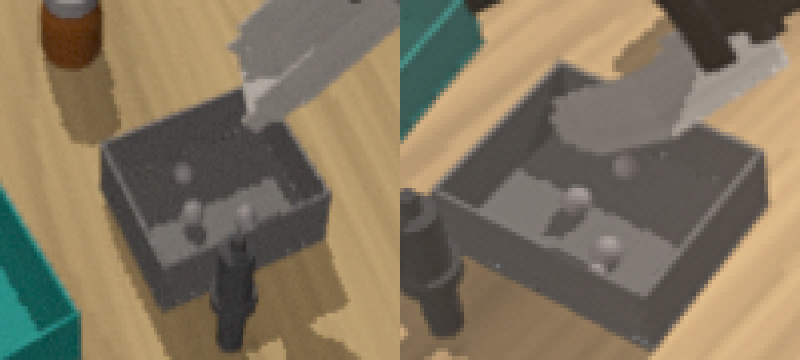

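Run:
```python
from fit import *
c=load('sc3'); W=cloud(c)
for v in range(270,281):
    print(v,[(tuple(int(k) for k in c['image'][v,u]),*(W[v,u]*1000).round().astype(int).tolist()) for u in(253,255,257)])
```

```text
270 [((129, 122, 118), 481, -381, 19), ((158, 149, 145), 487, -380, 22), ((173, 163, 159), 490, -376, 20)]
271 [((125, 118, 114), 483, -383, 19), ((152, 143, 140), 488, -381, 21), ((162, 152, 148), 492, -378, 21)]
272 [((123, 115, 111), 486, -385, 20), ((138, 130, 127), 489, -382, 19), ((146, 137, 134), 494, -381, 21)]
273 [((121, 114, 109), 487, -387, 19), ((124, 116, 113), 490, -384, 17), ((128, 120, 117), 495, -382, 20)]
274 [((116, 109, 105), 488, -388, 16), ((118, 110, 106), 490, -384, 14), ((110, 102, 99), 495, -383, 16)]
275 [((125, 117, 114), 492, -392, 20), ((117, 110, 106), 493, -387, 15), ((101, 95, 91), 496, -384, 15)]
276 [((160, 150, 147), 494, -394, 20), ((140, 131, 127), 492, -387, 11), ((88, 83, 79), 494, -383, 9)]
277 [((133, 126, 122), 514, -410, 50), ((149, 141, 137), 499, -393, 20), ((91, 85, 81), 493, -383, 4)]
278 [((101, 95, 90), 517, -412, 51), ((132, 124, 120), 519, -409, 49), ((119, 113, 108), 496, -385, 5)]
279 [((87, 81, 77), 514, -411, 43), ((101, 94, 90), 519, -410, 47), ((129, 123, 118), 525, -409, 50)]
280 [((89, 82, 77), 515, -412, 42), ((87, 81, 76), 520, -411, 45), ((103, 96, 91), 527, -411, 51)]
```

Cloud points at (0.494, −0.394, 0.020) show the top of the fourth ball lying by the near tray wall, so all four are in. Now level.

```bash
python3 -m pendant '[{"dp":[-0.004,0,0.12],"rotation":[0,0.0165,0],"jaw":0},{"dp":[0.003,0,0.237],"rotation":[0,0.033,0],"jaw":0},{"dp":[0.023,0,0.352],"rotation":[0,0.05,0],"jaw":0},{"dp":[0.056,0,0.463],"rotation":[0,0.0665,0],"jaw":0},{"dp":[0.092,0,0.56],"rotation":[0,0.083,0],"jaw":0},{"dp":[0.133,0,0.637],"rotation":[0,0.097,0],"jaw":0},{"dp":[0.172,0,0.7],"rotation":[0,0.111,0],"jaw":0},{"dp":[0.218,0,0.757],"rotation":[0,0.125,0],"jaw":0}]' 60
python3 -m pendant '[{"dp":[0,0,-0.1],"rotation":[0,0,0],"jaw":0},{"dp":[0,0,-0.2],"rotation":[0,0,0],"jaw":0},{"dp":[0,0,-0.3],"rotation":[0,0,0],"jaw":0},{"dp":[0,0,-0.4],"rotation":[0,0,0],"jaw":0},{"dp":[0,0,-0.4],"rotation":[0,0,0],"jaw":0}]' 60
python3 rel.py w7
python3 - <<'E'
from plan import *
c=load('w7'); W=cloud(c); N=cur()@np.linalg.inv(S2T); Q=((W.reshape(-1,3)-N[:3,3])@N[:3,:3]); Q=Q[np.isfinite(Q[:,0])]
P=Q[(abs(Q[:,1])<.03)&(Q[:,2]>.03)&(Q[:,2]<.037)&(Q[:,0]<.06)]; print('back wall x',np.percentile(P[:,0],[2,10,50,90,98]).round(4),len(P))
for y in(-.036,.036):
    P=Q[(abs(Q[:,1]-y)<.004)&(Q[:,2]>.031)&(Q[:,2]<.038)]; print('side wall fit', np.polyfit(P[:,0],P[:,1],1).round(4), P[:,0].min().round(4))
F=lambda z,yaw:scoop_pose([.481,.299,z],O,yaw,0)
s=r.read_state(); print(np.round(s['joint_positions'],2))
go([F(.185,-1)])
E
```

```text
time: 12.95
ee_pos: [0.6663, -0.3926, 0.1438]
eef_rot: [0.102, 0.995, 0.0, -0.002]
ft_force: [-0.1, 0.5, -1.7]
width: 0.0177
grip_force: 60.0
time: 13.58
ee_pos: [0.6667, -0.3934, 0.208]
eef_rot: [0.102, 0.995, -0.001, 0.002]
ft_force: [-0.2, 0.3, -2.1]
width: 0.0175
grip_force: 60.0
floor fit z=a+bx+cy [ 0.0042  0.0101 -0.    ] 14004
-45 25.8 26.3 -31.8 33.6
-35 35.7 35.8 -34.2 35.4
-25 35.9 35.9 -34.2 35.7
-15 35.9 35.9 -34.3 35.6
-5 36.1 36.0 -34.2 35.4
5 36.2 36.2 -34.1 35.6
15 36.2 36.3 -34.5 35.6
25 36.3 36.3 -34.4 35.6
35 36.4 36.5 -34.5 35.5
45 36.5 36.6 -34.1 35.1
back wall x [0.0491 0.0493 0.0498 0.0515 0.0517] 656
side wall fit [-0.0002 -0.0331] -0.0382
side wall fit [-0.0018  0.034 ] -0.0392
[ 0.58  0.7  -0.21  0.97  0.13  1.49  1.78]
[1.56, 4.377, -0.002] [-0.0001, 0.0002, -0.0299] tcp [0.571 0.297 0.206]
```

```bash
python3 -m pendant '[{"dp":[0.01,0.03,0],"rotation":[0,0,0],"jaw":0},{"dp":[0.03,0.09,0],"rotation":[0,0,0],"jaw":0},{"dp":[0.06,0.18,0],"rotation":[0,0,0],"jaw":0},{"dp":[0.11,0.3,0],"rotation":[0,0,0],"jaw":0},{"dp":[0.17,0.45,0],"rotation":[0,0,0],"jaw":0},{"dp":[0.23,0.62,0],"rotation":[0,0,0],"jaw":0},{"dp":[0.3,0.8,0],"rotation":[0,0,0],"jaw":0},{"dp":[0.37,0.98,0],"rotation":[0,0,0],"jaw":0}]' 60
python3 -m pendant '[{"dp":[0.06,0.18,0],"rotation":[0,0,0],"jaw":0},{"dp":[0.12,0.36,0],"rotation":[0,0,0],"jaw":0},{"dp":[0.18,0.54,0],"rotation":[0,0,0],"jaw":0},{"dp":[0.24,0.72,0],"rotation":[0,0,0],"jaw":0},{"dp":[0.32,0.9,0],"rotation":[0,0,0],"jaw":0}]' 60
python3 -m pendant '[{"dp":[0.06,0.18,0],"rotation":[0,0,0],"jaw":0},{"dp":[0.12,0.36,0],"rotation":[0,0,0],"jaw":0},{"dp":[0.18,0.54,0],"rotation":[0,0,0],"jaw":0},{"dp":[0.24,0.72,0],"rotation":[0,0,0],"jaw":0},{"dp":[0.32,0.9,0],"rotation":[0,0,0],"jaw":0}]' 60
python3 -m pendant '[{"dp":[0.06,0.17,0],"rotation":[0,0,-0.003],"jaw":0},{"dp":[0.12,0.33,0],"rotation":[0,0,-0.008],"jaw":0},{"dp":[0.18,0.48,0],"rotation":[0,0,-0.013],"jaw":0},{"dp":[0.24,0.61,0],"rotation":[0,0,-0.018],"jaw":0},{"dp":[0.3,0.72,0],"rotation":[0,0,-0.023],"jaw":0},{"dp":[0.34,0.8,0],"rotation":[0,0,-0.027],"jaw":0},{"dp":[0.36,0.85,0],"rotation":[0,0,-0.03],"jaw":0},{"dp":[0.36,0.87,0],"rotation":[0,0,-0.03],"jaw":0}]' 60
python3 rel.py w8 | head -1
python3 - <<'E'
from plan import *
from fit import *
s=r.read_state(); print(np.round(s['joint_positions'],2))
F=lambda z,yaw:scoop_pose([.481,.299,z],O,yaw,0)
go([F(.185,-1),F(.14,-1),F(.086,-1)])
for f in('w1','w8'):
    W=cloud(load(f)); P=W[box(W,(.3,.6),(.18,.39),(.070,.082))]
    if len(P)>50: P=clean(P); rect(P[:,:2],f+' plat'); print(np.percentile(P,[1,50,99],axis=0).round(4).tolist())
E
```

```text
time: 14.62
ee_pos: [0.6415, -0.2355, 0.2052]
eef_rot: [0.102, 0.995, 0.0, -0.0]
ft_force: [0.1, 0.1, -1.8]
width: 0.0173
grip_force: 60.0
time: 15.25
ee_pos: [0.6217, -0.0937, 0.2052]
eef_rot: [0.102, 0.995, 0.0, -0.0]
ft_force: [-0.1, -0.1, -2.3]
width: 0.0175
grip_force: 60.0
time: 15.88
ee_pos: [0.602, 0.048, 0.2053]
eef_rot: [0.102, 0.995, -0.0, -0.0]
ft_force: [0.6, 0.3, -2.5]
width: 0.0173
grip_force: 60.0
time: 16.88
ee_pos: [0.5765, 0.1851, 0.2053]
eef_rot: [0.008, 1.0, -0.0, -0.0]
ft_force: [0.0, -0.4, -1.7]
width: 0.0175
grip_force: 60.0
floor fit z=a+bx+cy [0.0029 0.008  0.    ] 13962
[ 0.    0.34 -0.49  1.52  0.16  1.32  1.05]
[0.05, 0.748, -0.005] [0.0, -0.0001, 0.0001] tcp [0.571 0.297 0.206]
[0.05, 0.748, 0.295] [0.0, -0.0001, 0.0001] tcp [0.571 0.297 0.161]
[0.05, 0.748, 0.655] [0.0, -0.0001, 0.0001] tcp [0.571 0.297 0.107]
w1 plat [0.513  0.3011] [0.0738 0.1415] yaw long 88.7 5236
[[0.4806, 0.2319, 0.0728], [0.5187, 0.2908, 0.0756], [0.5488, 0.3686, 0.0777]]
w8 plat [0.4792 0.3144] [0.1173 0.1406] yaw long -1.1 17123
[[0.411, 0.2576, 0.0739], [0.4739, 0.3129, 0.0756], [0.5475, 0.3705, 0.0774]]
```

View pics/w8.png

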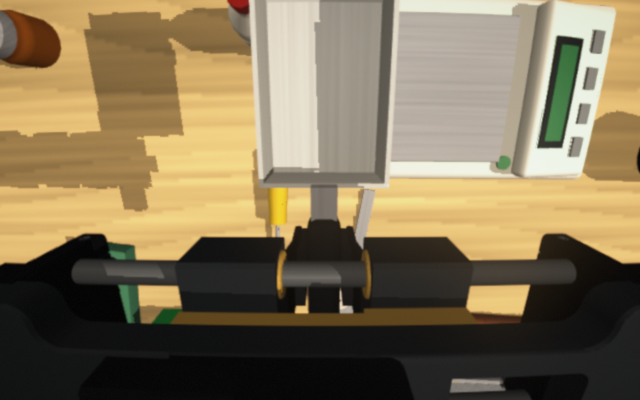

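The pan is empty and the display's long side (565,90) runs parallel to the scoop. Platform centre is (0.480, 0.300), top 0.0756, yaw −1°. I'll go over it and descend slowly.

```bash
python3 -m pendant '[{"dp":[0.01,0.08,0],"rotation":[0,0,0],"jaw":0},{"dp":[0.02,0.2,0],"rotation":[0,0,0],"jaw":0},{"dp":[0.03,0.34,0],"rotation":[0,0,0],"jaw":0},{"dp":[0.04,0.48,0],"rotation":[0,0,0],"jaw":0},{"dp":[0.05,0.6,0],"rotation":[0,0,0],"jaw":0},{"dp":[0.055,0.7,0],"rotation":[0,0,0],"jaw":0},{"dp":[0.055,0.752,0],"rotation":[0,0,0],"jaw":0},{"dp":[0.055,0.752,0],"rotation":[0,0,0],"jaw":0}]' 60
python3 -m pendant '[{"dp":[0,0,0.05],"rotation":[0,0,0],"jaw":0},{"dp":[0,0,0.12],"rotation":[0,0,0],"jaw":0},{"dp":[0,0,0.2],"rotation":[0,0,0],"jaw":0},{"dp":[0,0,0.28],"rotation":[0,0,0],"jaw":0},{"dp":[0,0,0.36],"rotation":[0,0,0],"jaw":0},{"dp":[0,0,0.42],"rotation":[0,0,0],"jaw":0},{"dp":[0,0,0.45],"rotation":[0,0,0],"jaw":0},{"dp":[0,0,0.45],"rotation":[0,0,0],"jaw":0}]' 60
python3 rel.py w9 | head -1
python3 - <<'E'
from plan import *
from fit import *
go([scoop_pose([.480,.2995,z],O,-1,0) for z in(.100,.087)])
snap('scene','sc4.png');snap('side','si4.png')
W=cloud(load('w9')); P=W[box(W,(.3,.6),(.18,.395),(.070,.080))]; print(np.percentile(P,[1,50,99],axis=0).round(4).tolist())
N=cur()@np.linalg.inv(S2T); print(N[:3,3])
for f in('sc4','si4'):
    W=cloud(load(f)); m=box(W,(.405,.53),(-.404,-.31),(.0125,.03)); n,l,st,ce=cv2.connectedComponentsWithStats(m.astype(np.uint8))
    print(f,[(int(st[i,4]),np.median(W[l==i],0).round(3).tolist()) for i in range(1,n) if st[i,4]>5])
    P=W[box(W,(.38,.56),(-.435,-.28),(.046,.056))]; rect(clean(P)[:,:2],'tray')
E
```

```text
time: 17.92
ee_pos: [0.57, 0.2983, 0.2052]
eef_rot: [0.008, 1.0, 0.0, -0.0]
ft_force: [0.7, -0.0, -1.2]
width: 0.0174
grip_force: 60.0
time: 18.92
ee_pos: [0.57, 0.298, 0.1376]
eef_rot: [0.008, 1.0, 0.0, -0.0]
ft_force: [-0.3, -0.3, -1.2]
width: 0.0176
grip_force: 60.0
floor fit z=a+bx+cy [0.0025 0.0071 0.0002] 13982
[0.001, -0.001, 0.113] [0.0, -0.0001, 0.0002] tcp [0.57  0.298 0.121]
[0.001, -0.001, 0.2] [0.0, -0.0001, 0.0002] tcp [0.57  0.298 0.108]
[[0.4166, 0.233, 0.0738], [0.4747, 0.3553, 0.0756], [0.5472, 0.372, 0.0773]]
[0.48021259 0.29964499 0.11729492]
sc4 [(40, [0.456, -0.327, 0.018]), (35, [0.452, -0.364, 0.019]), (51, [0.491, -0.382, 0.019])]
tray [ 0.4667 -0.3572] [0.122  0.1517] yaw long 6.4 454
si4 [(34, [0.451, -0.327, 0.017]), (34, [0.447, -0.365, 0.017]), (34, [0.486, -0.381, 0.018])]
tray [ 0.4661 -0.3578] [0.1222 0.1514] yaw long 6.6 293
```

```bash
python3 -m pendant '[{"dp":[0,0,0.04],"rotation":[0,0,0],"jaw":0},{"dp":[0,0,0.08],"rotation":[0,0,0],"jaw":0},{"dp":[0,0,0.12],"rotation":[0,0,0],"jaw":0},{"dp":[0,0,0.15],"rotation":[0,0,0],"jaw":0},{"dp":[0,0,0.18],"rotation":[0,0,0],"jaw":0},{"dp":[0,0,0.195],"rotation":[0,0,0],"jaw":0},{"dp":[0,0,0.195],"rotation":[0,0,0],"jaw":0},{"dp":[0,0,0.195],"rotation":[0,0,0],"jaw":0}]' 60
python3 rel.py w10 | head -1
python3 - <<'E'
from plan import *
from fit import *
N=cur()@np.linalg.inv(S2T); print(N[:3,3]); c=snap('side','si5.png'); snap('scene','sc5.png')
W=cloud(load('w10')); Q=W[box(W,(.44,.52),(.275,.325),(.07,.11))]; print('floor top z',np.median(Q[:,2]).round(4))
A=cv2.imread('pics/si5.png')[80:200,220:360]; B=cv2.imread('pics/sc5.png')[80:200,320:460]
cv2.imwrite('pics/end.png',np.hstack([cv2.resize(k,(400,343),interpolation=3) for k in(A,B)]))
E
```

```text
time: 20.08
ee_pos: [0.5701, 0.2981, 0.1088]
eef_rot: [0.008, 1.0, 0.0, -0.0]
ft_force: [0.6, 0.6, -2.0]
width: 0.0177
grip_force: 60.0
floor fit z=a+bx+cy [0.0028 0.0076 0.0001] 13952
[0.48012845 0.29951045 0.08781367]
floor top z 0.0906
```

View pics/end.png

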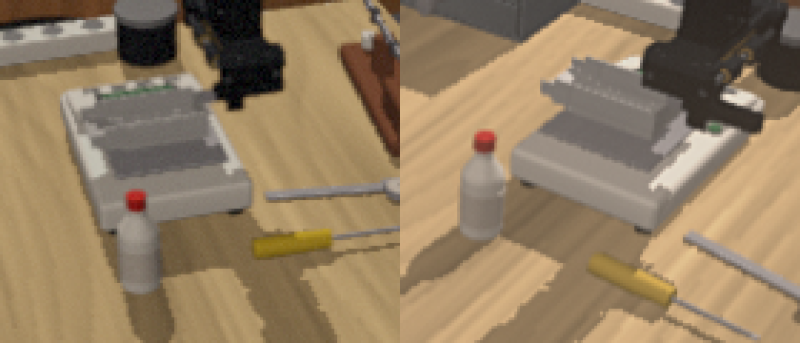

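The scoop hovers level over the platform, left crop (150,115). The underside is at about 0.088, or 12 mm above the platform, and centred within 1–2 mm. The bottle and tools are undisturbed.

```bash
python3 -c "
from bench import r
print(r.close_job())"
```

```text
the job is handed in; nothing more can be done
None
```

I've handed the job in: all four balls were measured in the grey tray, and the empty scoop is held level about 12 mm above the platform, centred to within about 2 mm and parallel to the display, with no contact with the scale or anything else on the bench seen; the hand-in returned no verdict.

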